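# Sort the bench clutter into three wooden trays

### The job

Sort these things into the three low wooden trays: the two dark hardwood offcuts into the long narrow tray, one lying flat on the cork and the other flat and squarely on top of it; the sanding block flat into the broad tray; the tape measure, standing upright as it is now, into the short small tray. Everything must rest inside the rim of its tray and the same way up as it lay, and the block plane and the chisel must stay where they are.

Things in the scene. Friction and masses are not known exactly. Their poses are not given: they have to be found in the camera images.
- offcut_one_mid (a point): dark red-brown hardwood offcut, a plain block 40 mm wide (its x), 130 mm long (its y) and 30 mm high, lying flat; this point is its centre, 15 mm above its underside. There are two exactly alike, and either may be the lower one.
- offcut_two_mid (a point): dark red-brown hardwood offcut, a plain block 40 mm wide (its x), 130 mm long (its y) and 30 mm high, lying flat; this point is its centre, 15 mm above its underside. There are two exactly alike, and either may be the lower one.
- sanding_block_mid (a point): sanding block: a pale tan cork block with brown abrasive paper under it, 62 mm wide (its x), 113 mm long (its y), 31 mm high; this point is its centre, 15.5 mm above its underside.
- tape_measure_mid (a point): yellow tape measure standing on its edge, 36 mm wide (its x; flat parallel sides), 78 mm long (its y, including the small steel hook at the -y end, which is 12 mm long and low down), 63 mm high; this point is its centre, 31.5 mm above its underside.
- long_tray: long narrow wooden tray with a cork floor, fixed. Origin at the worktop, under its centre; x across it, y along it. Cork 6 mm, rim 14 mm above the worktop; walls 5 mm thick. Some 12 mm of play all round its contents: hold them by the upper part, fingertips at least 12 mm above their underside, to stay above the rim. Inside 64 mm (x) by 154 mm (y): for the two offcuts.
- broad_tray: broad wooden tray with a cork floor, fixed. Origin at the worktop, under its centre; x across it, y along it. Cork 6 mm, rim 14 mm above the worktop; walls 5 mm thick. Some 12 mm of play all round its contents: hold them by the upper part, fingertips at least 12 mm above their underside, to stay above the rim. Inside 86 mm (x) by 138 mm (y): for the sanding block.
- short_tray: short small wooden tray with a cork floor, fixed. Origin at the worktop, under its centre; x across it, y along it. Cork 6 mm, rim 14 mm above the worktop; walls 5 mm thick. Some 12 mm of play all round its contents: hold them by the upper part, fingertips at least 12 mm above their underside, to stay above the rim. Inside 60 mm (x) by 102 mm (y): for the tape measure.
- block_plane: block plane, 46 x 155 x 58 mm, a bystander to the right of the things; origin under its centre. Leave it alone.
- chisel: wooden-handled chisel lying between the things and the trays, 28 x 265 x 30 mm, a bystander; origin under its centre. Leave it alone.

How it is judged:
By the outcome, as a careful person would: the job done as asked, in the order asked, and still so for the second after the job is handed in, with the robot touching nothing.
It also fails if it takes over 104 s, if anything falls off the work surface, if the arm or the gripper's body presses on something with over 40 N, if the wrist force passes 120 N, or if a joint passes its speed limit or range.

### The arm

A 6-joint arm with a two-finger parallel gripper is mounted at the origin on the work surface; the furniture and walls round the work are solid. World frame = base frame: x ahead of the robot, y to its left, z up, the work surface at z = 0. Lengths are in m, angles in rad, forces in N, time in s.
With the tool pointing down it reaches from about 0.3 to 0.775 m from the base axis. Payload 14.6 kg.
Tool frame: the origin (TCP) lies midway between the tips of the shut fingers; the grasp point (between the pads) lies 19 mm behind it (grasp_offset is the distance from the TCP to the grasp point, in m); z points along the fingers, y is the line along which they close (so a half turn about z gives the same grasp; the last joint's range is limited). The gripper opens to 94 mm and grips with 3 to 60 N. Pads are 16 mm wide; open, the fingers measure 119 mm over their backs; the gripper's body (75 mm by 177 mm) begins 78 mm behind the grasp point.
Start: joints at [1.167, 0.3, 1.521, -0, 1.321, -0.067], TCP at [0.182, 0.519, 0.205] pointing down, gripper open.
Joint ranges: [-3.03, 3.03], [-0.79, 2.21], [0.23, 2.52], [-1.04, 4.18], [0, 3.07], [-2.55, 2.55]. Speed limits (rad/s): [2.22, 2.22, 2.57, 3.14, 3.14, 3.14].

### API

Orientations are given as [roll, pitch, yaw] about the fixed x, y, z axes, in that order (R = Rz(yaw) Ry(pitch) Rx(roll)).
In Python, from station import * gives the robot as it stands. The module is installed in compiled form; this text tells all that it offers.
- The arm moves only by the tool send_rows, never from a script. Its argument "rows" is a list of rows, each an object of numbers: "dx", "dy", "dz": the shift along the tool's x, y, z in mm; "roll": the turn about the tool's z in degrees; "jaw": the closure, from -1 (fully open) to 1 (shut). In form: [{"dx": .., "dy": .., "dz": .., "roll": .., "jaw": ..}, ...]. A call has 1 to 12 rows; each row shifts and turns the commanded pose from where the row before left it, along the tool's axes as they then stand; what a row does not reach is not made up. A row lasts 1/12 s, in which the tool goes at most 41.7 mm and 7.16 degrees, less where a joint would pass 70% of its speed; a pose out of reach is approached as far as the arm can. A call is refused whole if a number of a shift passes 41.7 or a number of a turn 7.16, either way. A call with a gripper value outside its range is refused whole. The fingers move at their own pace and stop on an object; "force" is the grip in N (left out, the last holds). Time passes only in rows, so rows that do not move let the fingers close. It gives the time, the measured TCP pose, the force, the opening and the grip force at its end, in the units of the state.
- get_obs(): the state, without advancing time (a new reading comes with each control period).
- camera(name): name is "scene" or "side" or "wrist"; returns a dict with "frame" (400x640x3 uint8, red, green, blue), "z_map" (400x640 float32, m along the optical axis (not along the pixel's ray), 0 where there is no reading), "camera_matrix" (3x3 intrinsics, pixels), "rvec" (rotation vector, rad) and "tvec" (3), from world to camera coordinates, as OpenCV has them. Camera axes: x right, y down, z forward; pixel columns grow to the right and rows downward; lengths in m; the calibration is good to about 2 mm. A picture is of the moment at which its call begins.
- hand_in(): hands the job in; it is judged then, once.
The state is a dict: "time_s": time; "qpos": joint angles; "joint_vel": joint speeds; "tau": joint torques, N m; "ee_pos": TCP position; "eef_rot": TCP orientation; "force": force on the tool from outside, world axes, zero at the start; "moment": the same for the moment, N m; "grip_width": finger opening in m; "grip_force": force on a finger pad.
Only numpy, scipy, OpenCV 4.12 (cv2) and the standard library are available. Lean on these libraries where they do the work, as an engineer would, in place of code of your own. Each camera call takes 0.05 s, during which the arm holds its last target. There are 200 camera calls.

## Working session

There is one attempt and no reset: what is moved stays moved. The work goes in short steps, Python scripts to look and compute and a tool call to move; the robot and the scene stay as the last step left them, time stands still between calls to the robot, and variables do not carry over. Pictures are saved under pics/ and viewed, at most 14 in all, crops included, and the job is handed in when it is done.

Besides the shell and the picture viewer there is one more tool, called after ">>>" as name(argument=value, ...) on one line, values as JSON. send_rows: Moves the arm, as the interface text tells. Its arguments: {"type":"object","properties":{"rows":{"type":"array"},"force":{"type":"number"}},"required":["rows"]}

```bash
mkdir -p pics
cat > h.py <<'E'
from station import *
import numpy as np, cv2
def cam(n):
    c=camera(n); c['R']=cv2.Rodrigues(np.array(c['rvec'],float))[0]; c['t']=np.array(c['tvec'],float).reshape(3); return c
def save(c,f): cv2.imwrite('pics/'+f,c['frame'][:,:,::-1])
def cloud(c):
    K=np.array(c['camera_matrix']);z=c['z_map'];v,u=np.mgrid[:z.shape[0],:z.shape[1]]
    P=np.stack([(u-K[0,2])/K[0,0]*z,(v-K[1,2])/K[1,1]*z,z],-1)
    W=(P-c['t'])@c['R']; W[z==0]=np.nan; return W
E
python3 - <<'E'
from h import *
for n in ['scene','side']:
    c=cam(n); save(c,n+'0.png'); print(n,-c['R'].T@c['t'],c['R'][2]); np.savez(n+'0.npz',W=cloud(c),f=c['frame'])
o=get_obs(); print(o)
E
```

```text
scene [-0.21302521 -0.61001714  0.65629915] [ 0.66325887  0.48374933 -0.57102912]
side [ 0.38120323 -1.19356124  0.66150591] [ 0.06972774  0.87441407 -0.48014381]
{'time_s': 0.1, 'qpos': array([ 1.16741116e+00,  3.00411887e-01,  1.52152859e+00, -6.08690060e-06,
        1.32067902e+00, -6.65634821e-02]), 'joint_vel': array([ 0.00014975, -0.00093392, -0.00119062,  0.00127895, -0.00033059,
       -0.00184337]), 'tau': array([ 2.08671430e-03, -5.32648766e+01, -3.53277862e+01,  7.09647755e-02,
        2.35229154e-02, -9.40340601e-05]), 'ee_pos': array([0.18166201, 0.51888432, 0.20494101]), 'eef_rot': array([-3.14056769e+00, -6.24168754e-05,  2.80477244e+00]), 'force': array([-0.25077487, -0.45007823, -1.07529233]), 'moment': array([-0.0378861 ,  0.01447006,  0.0024041 ]), 'grip_force': 0.0, 'grip_width': 0.0940832140852545}
```

View pics/scene0.png

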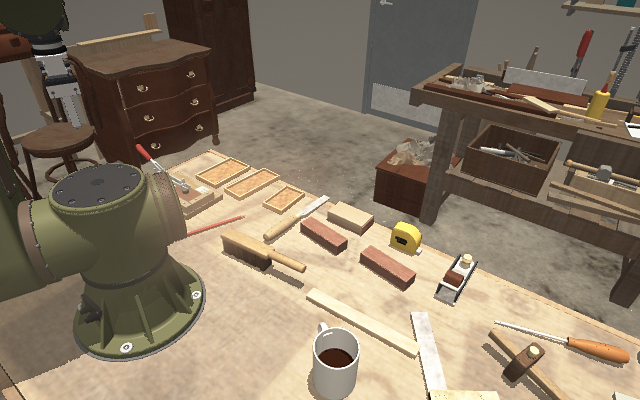

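View pics/side0.png

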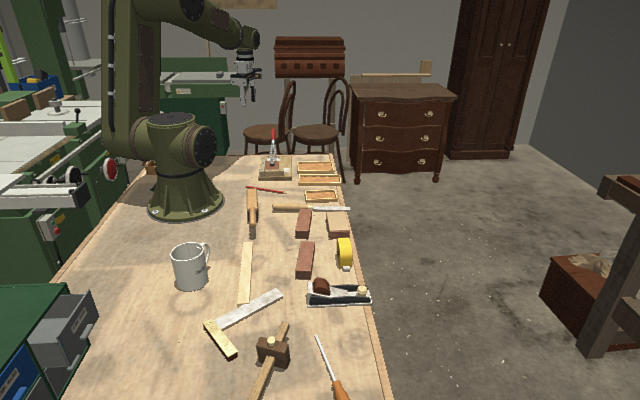

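The scene view shows the trays at about (222,172), (251,183) and (284,198), and the chisel at (297,218). The sanding block is at (350,217), the offcuts at (323,234) and (387,266), the tape at (405,236) and the plane at (457,275). The side view shows the same things in a column at u≈300–345.

```bash
cat > m.py <<'E'
from h import *
def rects(n,lo,hi,seeds,f=None):
    pass
S={'A':(222,172),'B':(251,183),'C':(284,198),'sand':(350,211),'off1':(323,230),'off2':(387,262),'tape':(405,230),'plane':(457,275),'chis':(297,218)}
d=np.load('scene0.npz');W=d['W']
for k,(u,v) in S.items(): print(k,W[v,u].round(4))
# top-view height map
for n in ['scene','side']:
    W=np.load(n+'0.npz')['W'];z=W[...,2]
    ok=(W[...,0]>.2)&(W[...,0]<.85)&(W[...,1]>-.5)&(W[...,1]<.75)&(z<.1)
    for name,lo,hi in [('offc',.025,.034),('tray',.0105,.018),('tall',.04,.08)]:
        m=(ok&(z>lo)&(z<hi)).astype(np.uint8)
        N,L,st,_=cv2.connectedComponentsWithStats(m)
        for i in range(1,N):
            if st[i,4]<40: continue
            p=W[L==i][:,:2]
            (c,s,a)=cv2.minAreaRect((p*1000).astype(np.float32))
            if s[0]>s[1]: s=s[::-1];a-=90
            # angle of long axis
            print(n,name,st[i,:5],np.round(c,1),np.round(s,1),'long axis deg',round((a+90)%180,1),'z',np.median(W[L==i][:,2]).round(4))
E
python3 m.py
```

```text
A [0.4585 0.2708 0.0052]
B [0.4679 0.1491 0.0073]
C [0.4712 0.0175 0.0065]
sand [ 0.5092 -0.1859  0.0315]
off1 [ 0.4012 -0.1752  0.0303]
off2 [ 0.4013 -0.3581  0.0291]
tape [ 0.491  -0.3534  0.0633]
plane [ 0.4316 -0.5059  0.0568]
chis [ 0.4131 -0.08    0.0153]
scene offc [182 195  32  18  89] [284.8 160.9] [21.2 94.6] long axis deg 168.6 z 0.0292
scene offc [328 201  46  27 620] [ 502.7 -190.1] [ 62.7 113. ] long axis deg 89.1 z 0.031
scene offc [300 216  48  32 585] [ 400.3 -175. ] [ 42.1 133.3] long axis deg 82.8 z 0.03
scene offc [264 219  24  18 133] [341.4 -71.5] [20.9 82.4] long axis deg 0.4 z 0.0277
scene offc [391 235  30  13  82] [ 491.8 -359. ] [27.1 71.7] long axis deg 114.0 z 0.0287
scene offc [223 243  46  22 115] [218.8 -76.4] [ 21.1 124.7] long axis deg 103.8 z 0.0295
scene offc [360 245  56  38 778] [ 399.1 -358.5] [ 42.5 130.8] long axis deg 82.3 z 0.0302
scene tray [195 157  55  29 209] [461.2 268.4] [102.1 152. ] long axis deg 179.7 z 0.0132
scene tray [224 168  56  30 207] [471.4 146.6] [ 76.7 165.6] long axis deg 176.9 z 0.0134
scene tray [171 172  52  46 277] [
[... 2119 characters left out ...]
 tray [305 190  16  11  41] [440.2  11.9] [53.8 77.2] long axis deg 84.9 z 0.0127
side tray [272 205  46   5  97] [377. -79.] [ 17.8 150. ] long axis deg 2.4 z 0.0137
side tray [237 242  16  58 517] [ 244.9 -382. ] [ 28.1 234.3] long axis deg 92.9 z 0.0118
side tray [340 287  18   8  62] [ 503.6 -490. ] [19.4 43.7] long axis deg 179.8 z 0.0147
side tall [270 144   6  22  86] [290.3 276.9] [ 21.2 149.8] long axis deg 90.0 z 0.0617
side tall [247 188  11  40 346] [ 242.5 -121.8] [ 32.2 232.4] long axis deg 95.1 z 0.0556
side tall [337 238  16  20 254] [ 508.2 -358.4] [34.5 63.9] long axis deg 91.8 z 0.0571
side tall [307 277  22  10  98] [ 428.  -491.7] [17.  50.1] long axis deg 178.2 z 0.0511
```

>>> send_rows(rows=[{"roll":7.1,"jaw":-1},{"roll":7.1},{"roll":7.1},{"roll":7.1},{"roll":7.1},{"roll":7.1},{"roll":7.1},{"roll":7.1},{"roll":7.1},{"roll":7.1},{"roll":7.1},{"dx":-33,"dy":15.3}])

```text
invalid input at $.rows[0]: expected keys dx, dy, dz, roll, jaw
```

>>> send_rows(rows=[{"dx":0,"dy":0,"dz":0,"roll":7.1,"jaw":-1},{"dx":0,"dy":0,"dz":0,"roll":7.1,"jaw":-1},{"dx":0,"dy":0,"dz":0,"roll":7.1,"jaw":-1},{"dx":0,"dy":0,"dz":0,"roll":7.1,"jaw":-1},{"dx":0,"dy":0,"dz":0,"roll":7.1,"jaw":-1},{"dx":0,"dy":0,"dz":0,"roll":7.1,"jaw":-1},{"dx":0,"dy":0,"dz":0,"roll":7.1,"jaw":-1},{"dx":0,"dy":0,"dz":0,"roll":7.1,"jaw":-1},{"dx":0,"dy":0,"dz":0,"roll":7.1,"jaw":-1},{"dx":0,"dy":0,"dz":0,"roll":7.1,"jaw":-1},{"dx":0,"dy":0,"dz":0,"roll":7.1,"jaw":-1},{"dx":-33,"dy":15.3,"dz":0,"roll":0,"jaw":-1}])

```text
time_s: 1.1
ee_pos: [0.1917, 0.4864, 0.2043]
eef_rot: [-3.141, 0.001, 1.433]
force: [0.4, -0.0, -0.0]
grip_width: 0.094
grip_force: 0.0
```

>>> send_rows(rows=[{"dx":-33,"dy":15.3,"dz":0,"roll":0,"jaw":-1},{"dx":-33,"dy":15.3,"dz":0,"roll":0,"jaw":-1},{"dx":-33,"dy":15.3,"dz":0,"roll":0,"jaw":-1},{"dx":-33,"dy":15.3,"dz":0,"roll":0,"jaw":-1},{"dx":-33,"dy":15.3,"dz":0,"roll":0,"jaw":-1},{"dx":-33,"dy":15.3,"dz":0,"roll":0,"jaw":-1},{"dx":-33,"dy":15.3,"dz":0,"roll":0,"jaw":-1},{"dx":-33,"dy":15.3,"dz":0,"roll":0,"jaw":-1},{"dx":-33,"dy":15.3,"dz":0,"roll":0,"jaw":-1},{"dx":-33,"dy":15.3,"dz":0,"roll":0,"jaw":-1}])

```text
time_s: 1.93
ee_pos: [0.3018, 0.1358, 0.2055]
eef_rot: [3.141, -0.0, 1.442]
force: [1.2, -0.4, -0.1]
grip_width: 0.0939
grip_force: 0.0
```

>>> send_rows(rows=[{"dx":-33,"dy":15.3,"dz":0,"roll":0,"jaw":-1},{"dx":-33,"dy":15.3,"dz":0,"roll":0,"jaw":-1},{"dx":-33,"dy":15.3,"dz":0,"roll":0,"jaw":-1},{"dx":-33,"dy":15.3,"dz":0,"roll":0,"jaw":-1},{"dx":-33,"dy":15.3,"dz":0,"roll":0,"jaw":-1},{"dx":-33,"dy":15.3,"dz":0,"roll":0,"jaw":-1},{"dx":-33,"dy":15.3,"dz":0,"roll":0,"jaw":-1},{"dx":-33,"dy":15.3,"dz":0,"roll":0,"jaw":-1},{"dx":-33,"dy":15.3,"dz":0,"roll":0,"jaw":-1},{"dx":0,"dy":0,"dz":0,"roll":0,"jaw":-1},{"dx":0,"dy":0,"dz":0,"roll":0,"jaw":-1}])

```text
time_s: 2.85
ee_pos: [0.4, -0.1757, 0.2048]
eef_rot: [-3.14, -0.001, 1.439]
force: [0.2, -0.0, 0.0]
grip_width: 0.094
grip_force: 0.0
```

```bash
cat > w.py <<'E'
from h import *
import sys
# wrist look: top faces between heights; prints rects and optional move to target
def look(lo,hi,name=None,minpix=150):
    c=cam('wrist'); W=cloud(c); z=W[...,2]
    if name: save(c,name)
    m=((z>lo)&(z<hi)).astype(np.uint8)
    m=cv2.morphologyEx(m,cv2.MORPH_OPEN,np.ones((3,3),np.uint8))
    N,L,st,_=cv2.connectedComponentsWithStats(m)
    for i in range(1,N):
        if st[i,4]<minpix: continue
        p=W[L==i][:,:2]; (cc,s,a)=cv2.minAreaRect((p*1000).astype(np.float32))
        if s[0]>s[1]: s=s[::-1];a-=90
        print(st[i],np.round(cc,1),np.round(s,1),'long',round((a+90)%180,1),'z',np.median(W[L==i][:,2]).round(4))
def go(x,y,z,yaw):
    o=get_obs();p=o['ee_pos']*1000;yw=np.degrees(o['eef_rot'][2])
    a=np.radians(yaw);d=np.array([x,y])-p[:2]
    print('at',p.round(1),'yaw',yw.round(2),'-> roll',round((yw-yaw+180)%360-180,2),'then dx',round(d@[np.cos(a),np.sin(a)],1),'dy',round(d@[np.sin(a),-np.cos(a)],1),'dz',round(p[2]-z,1))
E
python3 - <<'E'
from w import *
look(.024,.036,'w1.png'); go(401,-176,22,82.6)
E
```

```text
[ 22  41  28  71 761] [83.8  8.1] [22.4 77.5] long 74.2 z 0.0301
[232 108  63  18 730] [341.8 -71.4] [17.3 76.9] long 0.8 z 0.0264
[ 20 118  28  57 587] [ 51.5 -68.5] [21.1 73.8] long 62.8 z 0.03
[ 307  142   32   98 2971] [ 402.  -176.1] [ 39.8 128.4] long 82.7 z 0.0286
[ 376  147   52   89 3777] [ 505.5 -190.6] [ 60.5 112.1] long 90.5 z 0.0296
[326 274  28   7 168] [ 409.7 -298.9] [ 8.8 37.9] long 173.7 z 0.0283
[325 312  28  33 898] [ 398.7 -378.8] [39.6 55.7] long 82.5 z 0.0286
at [ 399.9 -174.7  205. ] yaw 82.54 -> roll -0.06 then dx -1.1 dy 1.3 dz 183.0
```

View pics/w1.png

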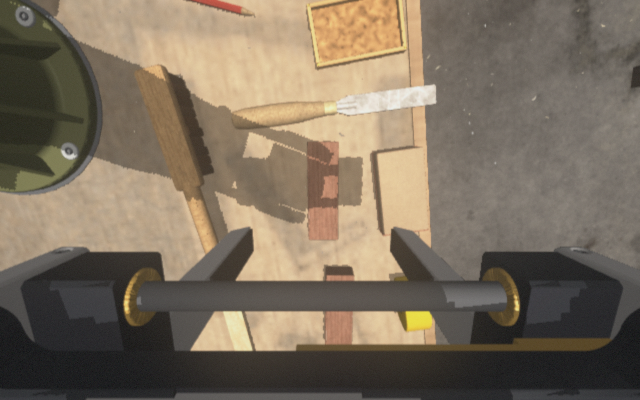

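The wrist view agrees with the scene camera: offcut at (322,190), centre (402,-176) mm, long axis at 82.6°. Descend and grip.

>>> send_rows(rows=[{"dx":-1.2,"dy":2,"dz":20,"roll":0,"jaw":-1},{"dx":0,"dy":0,"dz":30,"roll":0,"jaw":-1},{"dx":0,"dy":0,"dz":30,"roll":0,"jaw":-1},{"dx":0,"dy":0,"dz":30,"roll":0,"jaw":-1},{"dx":0,"dy":0,"dz":30,"roll":0,"jaw":-1},{"dx":0,"dy":0,"dz":25,"roll":0,"jaw":-1},{"dx":0,"dy":0,"dz":15,"roll":0,"jaw":-1},{"dx":0,"dy":0,"dz":10,"roll":0,"jaw":-1},{"dx":0,"dy":0,"dz":0,"roll":0,"jaw":-1},{"dx":0,"dy":0,"dz":0,"roll":0,"jaw":-1}])

```text
time_s: 3.73
ee_pos: [0.4023, -0.1758, 0.016]
eef_rot: [3.141, 0.0, 1.443]
force: [-0.2, -0.3, -0.4]
grip_width: 0.0938
grip_force: 0.0
```

>>> send_rows(rows=[{"dx":0,"dy":0,"dz":0,"roll":0,"jaw":1},{"dx":0,"dy":0,"dz":0,"roll":0,"jaw":1},{"dx":0,"dy":0,"dz":0,"roll":0,"jaw":1},{"dx":0,"dy":0,"dz":0,"roll":0,"jaw":1},{"dx":0,"dy":0,"dz":0,"roll":0,"jaw":1},{"dx":0,"dy":0,"dz":0,"roll":0,"jaw":1},{"dx":0,"dy":0,"dz":0,"roll":0,"jaw":1},{"dx":0,"dy":0,"dz":0,"roll":0,"jaw":1}], force=30)

```text
time_s: 4.4
ee_pos: [0.4021, -0.1763, 0.0155]
eef_rot: [-3.142, -0.0, 1.442]
force: [-0.1, -0.2, 0.7]
grip_width: 0.0443
grip_force: 0.0
```

>>> send_rows(rows=[{"dx":0,"dy":0,"dz":0,"roll":0,"jaw":1},{"dx":0,"dy":0,"dz":0,"roll":0,"jaw":1},{"dx":0,"dy":0,"dz":0,"roll":0,"jaw":1},{"dx":0,"dy":0,"dz":0,"roll":0,"jaw":1},{"dx":0,"dy":0,"dz":-5,"roll":0,"jaw":1},{"dx":0,"dy":0,"dz":-10,"roll":0,"jaw":1}])

```text
time_s: 4.9
ee_pos: [0.4014, -0.176, 0.0302]
eef_rot: [-3.14, -0.001, 1.442]
force: [-0.1, 0.1, -1.5]
grip_width: 0.0402
grip_force: 30.0
```

>>> send_rows(rows=[{"dx":0,"dy":0,"dz":-25,"roll":0,"jaw":1},{"dx":0,"dy":0,"dz":-30,"roll":0,"jaw":1},{"dx":0,"dy":0,"dz":-30,"roll":-4,"jaw":1},{"dx":0,"dy":0,"dz":-25,"roll":-7,"jaw":1},{"dx":0,"dy":0,"dz":-10,"roll":-7,"jaw":1},{"dx":0,"dy":0,"dz":0,"roll":-7,"jaw":1},{"dx":0,"dy":0,"dz":0,"roll":-7,"jaw":1},{"dx":0,"dy":0,"dz":0,"roll":-7,"jaw":1},{"dx":0,"dy":0,"dz":0,"roll":-7,"jaw":1},{"dx":0,"dy":0,"dz":0,"roll":-7,"jaw":1},{"dx":0,"dy":0,"dz":0,"roll":-7,"jaw":1},{"dx":0,"dy":0,"dz":0,"roll":-7,"jaw":1}])

```text
time_s: 5.9
ee_pos: [0.402, -0.1762, 0.1513]
eef_rot: [3.142, 0.001, 2.617]
force: [-0.0, -0.7, -1.1]
grip_width: 0.0399
grip_force: 30.0
```

>>> send_rows(rows=[{"dx":0,"dy":0,"dz":0,"roll":-7,"jaw":1},{"dx":0,"dy":0,"dz":0,"roll":-7,"jaw":1},{"dx":0,"dy":0,"dz":0,"roll":-7,"jaw":1},{"dx":0,"dy":0,"dz":0,"roll":-6.7,"jaw":1},{"dx":0,"dy":0,"dz":0,"roll":0,"jaw":1},{"dx":0,"dy":0,"dz":0,"roll":0,"jaw":1}])

```text
time_s: 6.4
ee_pos: [0.402, -0.1762, 0.151]
eef_rot: [-3.141, 0.0, 3.091]
force: [-0.4, -0.6, -0.3]
grip_width: 0.04
grip_force: 30.0
```

Run:
```python
from w import *
go(472,146,40,177.3)
```

```text
at [ 402.  -176.2  151. ] yaw 177.09 -> roll -0.21 then dx -54.7 dy 325.2 dz 111.0
```

>>> send_rows(rows=[{"dx":-3,"dy":15,"dz":0,"roll":0,"jaw":1},{"dx":-5,"dy":30,"dz":0,"roll":0,"jaw":1},{"dx":-6,"dy":35,"dz":0,"roll":0,"jaw":1},{"dx":-6,"dy":35,"dz":0,"roll":0,"jaw":1},{"dx":-6,"dy":35,"dz":0,"roll":0,"jaw":1},{"dx":-6,"dy":35,"dz":0,"roll":0,"jaw":1},{"dx":-6,"dy":35,"dz":0,"roll":0,"jaw":1},{"dx":-6,"dy":35,"dz":0,"roll":0,"jaw":1},{"dx":-5,"dy":35,"dz":0,"roll":0,"jaw":1},{"dx":-4,"dy":25,"dz":0,"roll":0,"jaw":1},{"dx":-2,"dy":10,"dz":0,"roll":0,"jaw":1},{"dx":0,"dy":0,"dz":0,"roll":0,"jaw":1}])

```text
time_s: 7.4
ee_pos: [0.4723, 0.1473, 0.1505]
eef_rot: [3.142, -0.0, 3.094]
force: [0.1, -0.5, -1.7]
grip_width: 0.04
grip_force: 30.0
```

Run:
```python
from w import *
look(.0105,.02,'w2.png'); go(472,146,40,177.3)
```

```text
[  328     5   208    97 12666] [324.4 264.5] [ 82.5 209.6] long 90.0 z 0.016
[ 109   47   29  134 1102] [371.7 -62.6] [ 15.2 138.1] long 173.0 z 0.0162
[435 117  38 128 776] [462.7 296. ] [ 41.3 147.9] long 0.7 z 0.0124
[384 119  50 129 920] [462.5 246.4] [ 54.7 147.7] long 0.3 z 0.0124
[307 127  50  13 276] [398.6 161.1] [12.9 54.4] long 86.9 z 0.0122
[ 171  151   76   98 1245] [469.   15.9] [ 70.5 111.8] long 2.7 z 0.0124
[ 78 213  19  47 304] [ 504.4 -134.2] [ 7.9 59. ] long 6.2 z 0.0153
at [472.1 145.9 150.4] yaw 177.25 -> roll -0.05 then dx 0.2 dy 0.1 dz 110.4
```

View pics/w2.png

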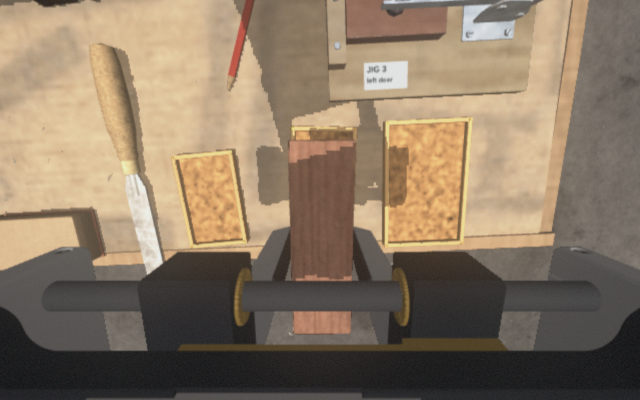

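The wrist view shows the held offcut (290–355, 140–330) over the long tray, whose near end shows at (323,132). The broad tray is at (427,180) and the short one at (210,198), as measured. Lower it.

>>> send_rows(rows=[{"dx":-1,"dy":0.6,"dz":15,"roll":0,"jaw":1},{"dx":0,"dy":0,"dz":25,"roll":0,"jaw":1},{"dx":0,"dy":0,"dz":25,"roll":0,"jaw":1},{"dx":0,"dy":0,"dz":25,"roll":0,"jaw":1},{"dx":0,"dy":0,"dz":16,"roll":0,"jaw":1},{"dx":0,"dy":0,"dz":8,"roll":0,"jaw":1},{"dx":0,"dy":0,"dz":6,"roll":0,"jaw":1},{"dx":0,"dy":0,"dz":4,"roll":0,"jaw":1},{"dx":0,"dy":0,"dz":2,"roll":0,"jaw":1},{"dx":0,"dy":0,"dz":1,"roll":0,"jaw":1},{"dx":0,"dy":0,"dz":0,"roll":0,"jaw":1}])

```text
time_s: 8.37
ee_pos: [0.4736, 0.1463, 0.024]
eef_rot: [3.141, 0.001, 3.094]
force: [-0.2, -0.5, -1.1]
grip_width: 0.0398
grip_force: 30.0
```

>>> send_rows(rows=[{"dx":0,"dy":0,"dz":1,"roll":0,"jaw":1},{"dx":0,"dy":0,"dz":0.7,"roll":0,"jaw":1},{"dx":0,"dy":0,"dz":0.3,"roll":0,"jaw":1},{"dx":0,"dy":0,"dz":0,"roll":0,"jaw":1}])

```text
time_s: 8.7
ee_pos: [0.4733, 0.1464, 0.0215]
eef_rot: [3.142, 0.0, 3.095]
force: [0.5, 0.1, -1.3]
grip_width: 0.0396
grip_force: 30.0
```

>>> send_rows(rows=[{"dx":0,"dy":0,"dz":0.4,"roll":0,"jaw":1},{"dx":0,"dy":0,"dz":0.4,"roll":0,"jaw":1},{"dx":0,"dy":0,"dz":0,"roll":0,"jaw":1},{"dx":0,"dy":0,"dz":0,"roll":0,"jaw":1}])

```text
time_s: 9.03
ee_pos: [0.4734, 0.1464, 0.0214]
eef_rot: [3.142, 0.0, 3.095]
force: [-5.6, -1.0, 10.9]
grip_width: 0.0398
grip_force: 30.0
```

>>> send_rows(rows=[{"dx":0,"dy":0,"dz":0,"roll":0,"jaw":-1},{"dx":0,"dy":0,"dz":0,"roll":0,"jaw":-1},{"dx":0,"dy":0,"dz":0,"roll":0,"jaw":-1},{"dx":0,"dy":0,"dz":0,"roll":0,"jaw":-1},{"dx":0,"dy":0,"dz":0,"roll":0,"jaw":-1},{"dx":0,"dy":0,"dz":0,"roll":0,"jaw":-1},{"dx":0,"dy":0,"dz":-10,"roll":0,"jaw":-1},{"dx":0,"dy":0,"dz":-25,"roll":0,"jaw":-1},{"dx":0,"dy":0,"dz":-40,"roll":0,"jaw":-1},{"dx":0,"dy":0,"dz":-40,"roll":0,"jaw":-1},{"dx":0,"dy":0,"dz":-40,"roll":0,"jaw":-1},{"dx":0,"dy":0,"dz":-20,"roll":0,"jaw":-1}])

```text
time_s: 10.03
ee_pos: [0.4742, 0.1466, 0.2013]
eef_rot: [3.14, 0.006, 3.095]
force: [-0.1, 1.0, 0.7]
grip_width: 0.0939
grip_force: 0.0
```

>>> send_rows(rows=[{"dx":0,"dy":0,"dz":-15,"roll":0,"jaw":-1},{"dx":0,"dy":0,"dz":0,"roll":0,"jaw":-1},{"dx":0,"dy":0,"dz":0,"roll":0,"jaw":-1}])

```text
time_s: 10.28
ee_pos: [0.4733, 0.1463, 0.211]
eef_rot: [3.141, 0.001, 3.095]
force: [0.1, -0.6, -0.3]
grip_width: 0.0938
grip_force: 0.0
```

Run:
```python
from w import *
print('offcut/top'); look(.03,.04,'w3.png'); print('rims');look(.0105,.02); go(401,-359.5,150,82.3)
```

```text
offcut/top
[111   0  54  13 285] [249.4 -51.2] [ 4.5 60.7] long 96.9 z 0.0352
[ 338    0   97   58 3448] [286.8 227.7] [ 55.6 108.4] long 89.1 z 0.0364
[ 68   7  42  11 198] [ 254.7 -105.5] [ 4.2 50.8] long 97.2 z 0.0356
[396  18  30   9 223] [282.1 255.6] [ 8.6 33.6] long 88.6 z 0.0363
[ 306  142   32   98 2992] [473.2 145.4] [ 39.9 128.3] long 177.2 z 0.0347
rims
[427   0  62  12 391] [258.2 316.7] [12.2 72.5] long 89.8 z 0.0159
[ 328   30  172   78 8577] [325.7 264.5] [ 80.1 209.4] long 90.0 z 0.016
[152  81  15  98 677] [384.8 -64.8] [ 15.1 123. ] long 173.0 z 0.0159
[421 121  28  17 159] [398.9 297.2] [20.3 37.4] long 86.9 z 0.0125
[376 122  44  77 443] [438.4 248.5] [56.8 99.1] long 179.8 z 0.0124
[346 136   6  70 254] [449.  183.5] [ 5.  93.2] long 176.5 z 0.0123
[196 149  63  84 855] [469.2  15.8] [ 70.7 111.9] long 2.8 z 0.0124
[297 159  37  88 408] [492.6 136.1] [ 51.9 124. ] long 176.3 z 0.0126
[430 182  16  48 218] [504.5 312.2] [19.1 69.1] long 167.1 z 0.0124
[117 202  13  41 201] [ 505.  -134.2] [ 3.2 59.3] long 1.2 z 0.0154
[335 207  15  40 171] [528.  175.8] [17.4 60.4] long 166.3 z 0.0125
at [472.8 146.2 209.5] yaw 177.3 -> roll 95.0 then dx -510.8 dy -3.4 dz 59.5
```

View pics/w3.png

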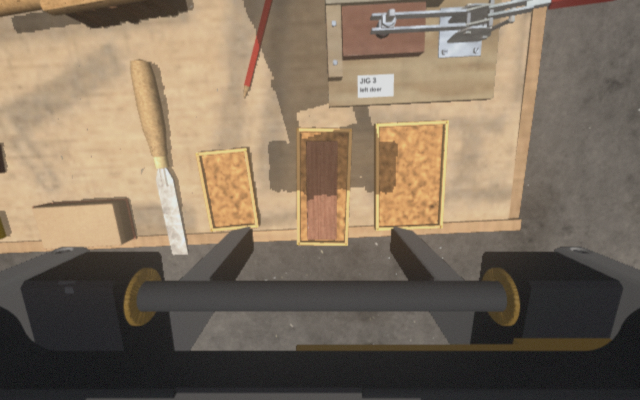

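Offcut one lies flat inside the long tray: block at (322,190) within the rim (297–351, 128–244). Now to offcut two.

>>> send_rows(rows=[{"dx":0,"dy":0,"dz":0,"roll":5,"jaw":-1},{"dx":0,"dy":0,"dz":5,"roll":7,"jaw":-1},{"dx":0,"dy":0,"dz":5,"roll":7,"jaw":-1},{"dx":0,"dy":0,"dz":5,"roll":7,"jaw":-1},{"dx":0,"dy":0,"dz":5,"roll":7,"jaw":-1},{"dx":0,"dy":0,"dz":5,"roll":7,"jaw":-1},{"dx":0,"dy":0,"dz":5,"roll":7,"jaw":-1},{"dx":0,"dy":0,"dz":5,"roll":7,"jaw":-1},{"dx":0,"dy":0,"dz":5,"roll":7,"jaw":-1},{"dx":0,"dy":0,"dz":5,"roll":7,"jaw":-1},{"dx":0,"dy":0,"dz":5,"roll":7,"jaw":-1},{"dx":0,"dy":0,"dz":5,"roll":7,"jaw":-1}])

```text
time_s: 11.38
ee_pos: [0.4727, 0.1462, 0.154]
eef_rot: [-3.139, 0.0, 1.657]
force: [-0.6, 1.2, -0.2]
grip_width: 0.094
grip_force: 0.0
```

>>> send_rows(rows=[{"dx":0,"dy":0,"dz":0,"roll":7,"jaw":-1},{"dx":0,"dy":0,"dz":0,"roll":6,"jaw":-1},{"dx":-20,"dy":0,"dz":0,"roll":0,"jaw":-1},{"dx":-39,"dy":0,"dz":0,"roll":0,"jaw":-1},{"dx":-39,"dy":0,"dz":0,"roll":0,"jaw":-1},{"dx":-39,"dy":0,"dz":0,"roll":0,"jaw":-1},{"dx":-39,"dy":0,"dz":0,"roll":0,"jaw":-1},{"dx":-39,"dy":0,"dz":0,"roll":0,"jaw":-1},{"dx":-39,"dy":0,"dz":0,"roll":0,"jaw":-1},{"dx":-39,"dy":0,"dz":0,"roll":0,"jaw":-1},{"dx":-39,"dy":0,"dz":0,"roll":0,"jaw":-1},{"dx":-39,"dy":0,"dz":0,"roll":0,"jaw":-1}])

```text
time_s: 12.38
ee_pos: [0.4224, -0.2229, 0.1545]
eef_rot: [-3.14, -0.001, 1.436]
force: [0.7, -0.3, 0.5]
grip_width: 0.0942
grip_force: 0.0
```

>>> send_rows(rows=[{"dx":-39,"dy":0,"dz":0,"roll":0,"jaw":-1},{"dx":-39,"dy":0,"dz":0,"roll":0,"jaw":-1},{"dx":-39,"dy":-1,"dz":0,"roll":0,"jaw":-1},{"dx":-23,"dy":-2,"dz":0,"roll":0,"jaw":-1},{"dx":0,"dy":0,"dz":0,"roll":0,"jaw":-1},{"dx":0,"dy":0,"dz":0,"roll":0,"jaw":-1}])

```text
time_s: 12.88
ee_pos: [0.401, -0.3599, 0.154]
eef_rot: [-3.139, -0.002, 1.434]
force: [0.0, -0.9, -0.6]
grip_width: 0.094
grip_force: 0.0
```

Run:
```python
from w import *
look(.024,.036); print('tape');look(.055,.068); go(401,-359.5,15.5,82.3)
```

```text
[ 370    0   67   84 4907] [ 505.6 -208.3] [60.6 77.5] long 90.3 z 0.0295
[ 303  141   37  114 4016] [ 401.3 -359.6] [ 39.9 129.7] long 82.2 z 0.0285
[ 87 237  19  15 160] [ 136.3 -378.5] [15.  28.6] long 22.2 z 0.0275
tape
[ 105    0   46  101 1193] [ 248.1 -192.2] [12.9 86.5] long 96.3 z 0.0567
[ 404  155   39   53 1726] [ 506.1 -348.6] [34.5 51.7] long 92.6 z 0.0598
[354 312  12  25 203] [ 426.3 -501.6] [10.8 32.7] long 90.5 z 0.0563
at [ 401.8 -358.7  154.7] yaw 82.32 -> roll 0.02 then dx -0.9 dy -0.7 dz 139.2
```

>>> send_rows(rows=[{"dx":-0.9,"dy":-0.5,"dz":15,"roll":0,"jaw":-1},{"dx":0,"dy":0,"dz":30,"roll":0,"jaw":-1},{"dx":0,"dy":0,"dz":30,"roll":0,"jaw":-1},{"dx":0,"dy":0,"dz":30,"roll":0,"jaw":-1},{"dx":0,"dy":0,"dz":20,"roll":0,"jaw":-1},{"dx":0,"dy":0,"dz":10,"roll":0,"jaw":-1},{"dx":0,"dy":0,"dz":4,"roll":0,"jaw":-1},{"dx":0,"dy":0,"dz":0,"roll":0,"jaw":-1},{"dx":0,"dy":0,"dz":0,"roll":0,"jaw":1},{"dx":0,"dy":0,"dz":0,"roll":0,"jaw":1},{"dx":0,"dy":0,"dz":0,"roll":0,"jaw":1},{"dx":0,"dy":0,"dz":0,"roll":0,"jaw":1}])

```text
time_s: 13.98
ee_pos: [0.4016, -0.3607, 0.0174]
eef_rot: [3.141, 0.001, 1.436]
force: [0.3, -0.4, -1.4]
grip_width: 0.0709
grip_force: 0.0
```

>>> send_rows(rows=[{"dx":0,"dy":0,"dz":0,"roll":0,"jaw":1},{"dx":0,"dy":0,"dz":0,"roll":0,"jaw":1},{"dx":0,"dy":0,"dz":0,"roll":0,"jaw":1},{"dx":0,"dy":0,"dz":0,"roll":0,"jaw":1},{"dx":0,"dy":0,"dz":0,"roll":0,"jaw":1},{"dx":0,"dy":0,"dz":0,"roll":0,"jaw":1},{"dx":0,"dy":0,"dz":0,"roll":0,"jaw":1},{"dx":0,"dy":0,"dz":0,"roll":0,"jaw":1}], force=30)

```text
time_s: 14.65
ee_pos: [0.4013, -0.3605, 0.0166]
eef_rot: [-3.141, -0.0, 1.436]
force: [-1.0, -0.1, 1.4]
grip_width: 0.0399
grip_force: 30.0
```

>>> send_rows(rows=[{"dx":0,"dy":0,"dz":-8,"roll":0,"jaw":1},{"dx":0,"dy":0,"dz":-25,"roll":0,"jaw":1},{"dx":0,"dy":0,"dz":-35,"roll":0,"jaw":1},{"dx":0,"dy":0,"dz":-35,"roll":0,"jaw":1},{"dx":0,"dy":0,"dz":-25,"roll":-4,"jaw":1},{"dx":0,"dy":0,"dz":-7,"roll":-7,"jaw":1},{"dx":0,"dy":0,"dz":0,"roll":-7,"jaw":1},{"dx":0,"dy":0,"dz":0,"roll":-7,"jaw":1},{"dx":0,"dy":0,"dz":0,"roll":-7,"jaw":1},{"dx":0,"dy":0,"dz":0,"roll":-7,"jaw":1},{"dx":0,"dy":0,"dz":0,"roll":-7,"jaw":1},{"dx":0,"dy":0,"dz":0,"roll":-7,"jaw":1}])

```text
time_s: 15.65
ee_pos: [0.4012, -0.3604, 0.1521]
eef_rot: [-3.142, 0.0, 2.368]
force: [-0.9, 0.4, -1.0]
grip_width: 0.0401
grip_force: 30.0
```

>>> send_rows(rows=[{"dx":0,"dy":0,"dz":0,"roll":-7,"jaw":1},{"dx":0,"dy":0,"dz":0,"roll":-7,"jaw":1},{"dx":0,"dy":0,"dz":0,"roll":-7,"jaw":1},{"dx":0,"dy":0,"dz":0,"roll":-7,"jaw":1},{"dx":0,"dy":0,"dz":0,"roll":-7,"jaw":1},{"dx":0,"dy":0,"dz":0,"roll":-7,"jaw":1},{"dx":0,"dy":0,"dz":0,"roll":0,"jaw":1},{"dx":0,"dy":0,"dz":0,"roll":0,"jaw":1}])

```text
time_s: 16.32
ee_pos: [0.4013, -0.3604, 0.152]
eef_rot: [-3.142, 0.0, 3.091]
force: [-0.2, -0.2, -2.1]
grip_width: 0.04
grip_force: 30.0
```

Run:
```python
from w import *
go(473.4,146.4,60,177.3)
```

```text
at [ 401.3 -360.4  152. ] yaw 177.08 -> roll -0.22 then dx -48.2 dy 509.6 dz 92.0
```

>>> send_rows(rows=[{"dx":0,"dy":15,"dz":0,"roll":-0.2,"jaw":1},{"dx":-3.4,"dy":30,"dz":0,"roll":0,"jaw":1},{"dx":-3.4,"dy":37,"dz":0,"roll":0,"jaw":1},{"dx":-3.4,"dy":37,"dz":0,"roll":0,"jaw":1},{"dx":-3.4,"dy":37,"dz":0,"roll":0,"jaw":1},{"dx":-3.4,"dy":37,"dz":0,"roll":0,"jaw":1},{"dx":-3.4,"dy":37,"dz":0,"roll":0,"jaw":1},{"dx":-3.4,"dy":37,"dz":0,"roll":0,"jaw":1},{"dx":-3.4,"dy":37,"dz":0,"roll":0,"jaw":1},{"dx":-3.4,"dy":37,"dz":0,"roll":0,"jaw":1},{"dx":-3.4,"dy":37,"dz":0,"roll":0,"jaw":1},{"dx":-3.4,"dy":37,"dz":0,"roll":0,"jaw":1}])

```text
time_s: 17.32
ee_pos: [0.4567, 0.0544, 0.1521]
eef_rot: [3.142, 0.001, 3.093]
force: [0.7, -0.5, -0.9]
grip_width: 0.0398
grip_force: 30.0
```

>>> send_rows(rows=[{"dx":-3.4,"dy":37,"dz":0,"roll":0,"jaw":1},{"dx":-3.4,"dy":37,"dz":0,"roll":0,"jaw":1},{"dx":-3.4,"dy":15,"dz":0,"roll":0,"jaw":1},{"dx":-0.6,"dy":5.6,"dz":0,"roll":0,"jaw":1},{"dx":0,"dy":0,"dz":0,"roll":0,"jaw":1},{"dx":0,"dy":0,"dz":0,"roll":0,"jaw":1}])

```text
time_s: 17.82
ee_pos: [0.4715, 0.1459, 0.1516]
eef_rot: [-3.141, -0.0, 3.096]
force: [0.6, -0.4, -0.7]
grip_width: 0.0402
grip_force: 30.0
```

Run:
```python
from w import *
go(473.4,146.4,53,177.3)
```

```text
at [471.5 145.9 151.6] yaw 177.4 -> roll 0.1 then dx -1.9 dy 0.6 dz 98.6
```

>>> send_rows(rows=[{"dx":-2.2,"dy":0.6,"dz":10,"roll":0,"jaw":1},{"dx":0,"dy":0,"dz":25,"roll":0,"jaw":1},{"dx":0,"dy":0,"dz":25,"roll":0,"jaw":1},{"dx":0,"dy":0,"dz":20,"roll":0,"jaw":1},{"dx":0,"dy":0,"dz":10,"roll":0,"jaw":1},{"dx":0,"dy":0,"dz":4,"roll":0,"jaw":1},{"dx":0,"dy":0,"dz":2,"roll":0,"jaw":1},{"dx":0,"dy":0,"dz":1,"roll":0,"jaw":1},{"dx":0,"dy":0,"dz":0,"roll":0,"jaw":1},{"dx":0,"dy":0,"dz":0,"roll":0,"jaw":1}])

```text
time_s: 18.65
ee_pos: [0.4744, 0.1471, 0.0555]
eef_rot: [3.141, 0.001, 3.098]
force: [0.9, -0.2, -1.9]
grip_width: 0.0398
grip_force: 30.0
```

>>> send_rows(rows=[{"dx":0,"dy":0,"dz":0.7,"roll":0,"jaw":1},{"dx":0,"dy":0,"dz":0.5,"roll":0,"jaw":1},{"dx":0,"dy":0,"dz":0,"roll":0,"jaw":1},{"dx":0,"dy":0,"dz":0,"roll":0,"jaw":1}])

```text
time_s: 18.98
ee_pos: [0.4739, 0.1471, 0.0536]
eef_rot: [3.142, 0.0, 3.098]
force: [-0.3, -0.6, -0.6]
grip_width: 0.04
grip_force: 30.0
```

>>> send_rows(rows=[{"dx":0,"dy":-0.6,"dz":0.5,"roll":0,"jaw":1},{"dx":0,"dy":0,"dz":0.5,"roll":0.15,"jaw":1},{"dx":0,"dy":0,"dz":0,"roll":0,"jaw":1},{"dx":0,"dy":0,"dz":0,"roll":0,"jaw":1}])

```text
time_s: 19.32
ee_pos: [0.474, 0.1464, 0.0527]
eef_rot: [-3.142, 0.0, 3.095]
force: [-2.8, -0.9, 5.0]
grip_width: 0.0396
grip_force: 30.0
```

Contact made. Release and rise.

>>> send_rows(rows=[{"dx":0,"dy":0,"dz":0,"roll":0,"jaw":-1},{"dx":0,"dy":0,"dz":0,"roll":0,"jaw":-1},{"dx":0,"dy":0,"dz":0,"roll":0,"jaw":-1},{"dx":0,"dy":0,"dz":0,"roll":0,"jaw":-1},{"dx":0,"dy":0,"dz":0,"roll":0,"jaw":-1},{"dx":0,"dy":0,"dz":0,"roll":0,"jaw":-1},{"dx":0,"dy":0,"dz":-10,"roll":0,"jaw":-1},{"dx":0,"dy":0,"dz":-25,"roll":0,"jaw":-1},{"dx":0,"dy":0,"dz":-40,"roll":0,"jaw":-1},{"dx":0,"dy":0,"dz":-40,"roll":0,"jaw":-1},{"dx":0,"dy":0,"dz":-40,"roll":0,"jaw":-1},{"dx":0,"dy":0,"dz":-20,"roll":0,"jaw":-1}])

```text
time_s: 20.32
ee_pos: [0.4746, 0.1467, 0.2332]
eef_rot: [3.14, 0.006, 3.095]
force: [-0.1, -0.9, 0.9]
grip_width: 0.0938
grip_force: 0.0
```

>>> send_rows(rows=[{"dx":0,"dy":0,"dz":0,"roll":0,"jaw":-1},{"dx":0,"dy":0,"dz":0,"roll":0,"jaw":-1},{"dx":0,"dy":0,"dz":0,"roll":0,"jaw":-1}])

```text
time_s: 20.57
ee_pos: [0.4734, 0.1463, 0.2267]
eef_rot: [-3.141, -0.001, 3.095]
force: [-0.3, -0.5, 0.8]
grip_width: 0.0937
grip_force: 0.0
```

Run:
```python
from w import *
look(.055,.075,'w4.png');print('rim'); look(.0105,.02); go(505.5,-191,120,90.4)
```

```text
[  0   0  57  16 568] [ 246.5 -170. ] [13.1 68.2] long 94.2 z 0.0567
[451   7  39  20 299] [283.  319.6] [13.3 45.1] long 87.0 z 0.0635
[391  17  59   8 271] [282.4 263.6] [ 4.7 66.6] long 91.5 z 0.0607
[369  20 122  20 844] [292.3 271.6] [ 17.1 130.4] long 86.7 z 0.0616
[ 306  142   33  102 3236] [473.  145.5] [ 40.2 128.6] long 177.4 z 0.0647
rim
[421   0  74  18 799] [254.9 324.2] [20.1 90.1] long 90.6 z 0.0158
[ 328   35  164   74 7841] [326.1 264.5] [ 79.4 209.5] long 90.0 z 0.0161
[160  85  13  93 589] [386.1 -65.5] [ 16.  122.7] long 173.1 z 0.0161
[396 122  48 106 666] [462.9 283.1] [ 64.8 147.6] long 0.1 z 0.0125
[323 130  28  87 386] [454.5 169. ] [ 37.  123.2] long 179.5 z 0.0124
[247 149  11  53 191] [450.3  47.5] [ 5.4 74.4] long 3.1 z 0.0125
[126 199  12  39 172] [ 504.7 -134. ] [ 4.2 58.5] long 3.3 z 0.0149
[210 200  33  29 179] [512.9  -4.8] [30.8 58.9] long 46.4 z 0.0124
[  0 215  13  22 159] [ 506.6 -319.8] [ 4.9 33.4] long 3.6 z 0.0151
at [473.4 146.3 226.3] yaw 177.35 -> roll 86.95 then dx -337.5 dy 29.7 dz 106.3
```

View pics/w4.png

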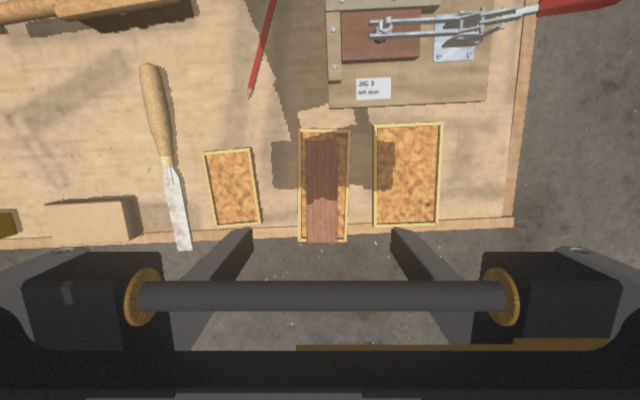

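The second offcut sits square on the first: top face at (322,192), centre (473,145.5) and 177.4°, against (473.2,145.4) and 177.2° for the lower one. Next, the sanding block.

>>> send_rows(rows=[{"dx":0,"dy":0,"dz":0,"roll":5,"jaw":-1},{"dx":0,"dy":0,"dz":7,"roll":7,"jaw":-1},{"dx":0,"dy":0,"dz":7,"roll":7,"jaw":-1},{"dx":0,"dy":0,"dz":7,"roll":7,"jaw":-1},{"dx":0,"dy":0,"dz":7,"roll":7,"jaw":-1},{"dx":0,"dy":0,"dz":7,"roll":7,"jaw":-1},{"dx":0,"dy":0,"dz":7,"roll":7,"jaw":-1},{"dx":0,"dy":0,"dz":7,"roll":7,"jaw":-1},{"dx":0,"dy":0,"dz":7,"roll":7,"jaw":-1},{"dx":0,"dy":0,"dz":7,"roll":7,"jaw":-1},{"dx":0,"dy":0,"dz":7,"roll":7,"jaw":-1},{"dx":0,"dy":0,"dz":6,"roll":7,"jaw":-1}])

```text
time_s: 21.67
ee_pos: [0.4733, 0.1463, 0.1499]
eef_rot: [-3.139, 0.0, 1.658]
force: [0.0, -0.3, 1.1]
grip_width: 0.0939
grip_force: 0.0
```

>>> send_rows(rows=[{"dx":0,"dy":0,"dz":0,"roll":5,"jaw":-1},{"dx":-20,"dy":3,"dz":0,"roll":0,"jaw":-1},{"dx":-37,"dy":3.3,"dz":0,"roll":0,"jaw":-1},{"dx":-37,"dy":3.3,"dz":0,"roll":0,"jaw":-1},{"dx":-37,"dy":3.3,"dz":0,"roll":0,"jaw":-1},{"dx":-37,"dy":3.3,"dz":0,"roll":0,"jaw":-1},{"dx":-37,"dy":3.3,"dz":0,"roll":0,"jaw":-1},{"dx":-37,"dy":3.3,"dz":0,"roll":0,"jaw":-1},{"dx":-37,"dy":3.3,"dz":0,"roll":0,"jaw":-1},{"dx":-37,"dy":3.3,"dz":0,"roll":0,"jaw":-1},{"dx":-21.5,"dy":0.3,"dz":0,"roll":0,"jaw":-1},{"dx":0,"dy":0,"dz":0,"roll":0,"jaw":-1}])

```text
time_s: 22.67
ee_pos: [0.505, -0.1943, 0.1501]
eef_rot: [-3.14, -0.0, 1.573]
force: [-0.3, 0.6, -0.4]
grip_width: 0.0937
grip_force: 0.0
```

Run:
```python
from w import *
look(.024,.036); print('tape');look(.055,.068); go(505.5,-191,15.5,90.4)
```

```text
[  42   11   48  135 1225] [250.7 -71.9] [  7.9 124.4] long 94.9 z 0.0302
[ 123   73   79   19 1119] [342.6 -71.3] [17.5 79.3] long 0.1 z 0.0262
[ 294  146   56   99 5312] [ 505.5 -190.4] [ 60.  111.7] long 90.5 z 0.0295
tape
[  46  152   38   94 1000] [ 247.8 -186. ] [12.9 96.4] long 96.2 z 0.0566
[307 321  31  24 696] [ 506.4 -336.7] [27.6 33.9] long 179.8 z 0.0594
at [ 505.1 -191.   150.3] yaw 90.27 -> roll -0.13 then dx 0.0 dy 0.4 dz 134.8
```

>>> send_rows(rows=[{"dx":0.3,"dy":0.4,"dz":15,"roll":-0.1,"jaw":-1},{"dx":0,"dy":0,"dz":30,"roll":0,"jaw":-1},{"dx":0,"dy":0,"dz":30,"roll":0,"jaw":-1},{"dx":0,"dy":0,"dz":30,"roll":0,"jaw":-1},{"dx":0,"dy":0,"dz":16,"roll":0,"jaw":-1},{"dx":0,"dy":0,"dz":9,"roll":0,"jaw":-1},{"dx":0,"dy":0,"dz":4,"roll":0,"jaw":-1},{"dx":0,"dy":0,"dz":0,"roll":0,"jaw":-1},{"dx":0,"dy":0,"dz":0,"roll":0,"jaw":1},{"dx":0,"dy":0,"dz":0,"roll":0,"jaw":1},{"dx":0,"dy":0,"dz":0,"roll":0,"jaw":1},{"dx":0,"dy":0,"dz":0,"roll":0,"jaw":1}])

```text
time_s: 23.77
ee_pos: [0.5064, -0.1907, 0.0182]
eef_rot: [3.141, 0.0, 1.579]
force: [-0.8, 0.0, 0.2]
grip_width: 0.0708
grip_force: 0.0
```

>>> send_rows(rows=[{"dx":0,"dy":0,"dz":0,"roll":0,"jaw":1},{"dx":0,"dy":0,"dz":0,"roll":0,"jaw":1},{"dx":0,"dy":0,"dz":0,"roll":0,"jaw":1},{"dx":0,"dy":0,"dz":0,"roll":0,"jaw":1},{"dx":0,"dy":0,"dz":0,"roll":0,"jaw":1},{"dx":0,"dy":0,"dz":0,"roll":0,"jaw":1}], force=30)

```text
time_s: 24.27
ee_pos: [0.5062, -0.1907, 0.0178]
eef_rot: [3.141, 0.0, 1.579]
force: [-2.5, 0.5, 6.1]
grip_width: 0.0615
grip_force: 30.0
```

>>> send_rows(rows=[{"dx":0,"dy":0,"dz":-8,"roll":0,"jaw":1},{"dx":0,"dy":0,"dz":-25,"roll":0,"jaw":1},{"dx":0,"dy":0,"dz":-35,"roll":0,"jaw":1},{"dx":0,"dy":0,"dz":-35,"roll":0,"jaw":1},{"dx":0,"dy":0,"dz":-25,"roll":-4,"jaw":1},{"dx":0,"dy":0,"dz":-7,"roll":-7,"jaw":1},{"dx":0,"dy":0,"dz":0,"roll":-7,"jaw":1},{"dx":0,"dy":0,"dz":0,"roll":-7,"jaw":1},{"dx":0,"dy":0,"dz":0,"roll":-7,"jaw":1},{"dx":0,"dy":0,"dz":0,"roll":-7,"jaw":1},{"dx":0,"dy":0,"dz":0,"roll":-7,"jaw":1},{"dx":0,"dy":0,"dz":0,"roll":-7,"jaw":1}])

```text
time_s: 25.27
ee_pos: [0.5059, -0.1905, 0.1527]
eef_rot: [-3.142, -0.0, 2.51]
force: [-0.6, 0.6, -1.4]
grip_width: 0.0617
grip_force: 30.0
```

>>> send_rows(rows=[{"dx":0,"dy":0,"dz":0,"roll":-7,"jaw":1},{"dx":0,"dy":0,"dz":0,"roll":-7,"jaw":1},{"dx":0,"dy":0,"dz":0,"roll":-7,"jaw":1},{"dx":0,"dy":0,"dz":0,"roll":-7,"jaw":1},{"dx":0,"dy":0,"dz":0,"roll":-7,"jaw":1},{"dx":0,"dy":0,"dz":0,"roll":-1.5,"jaw":1},{"dx":0,"dy":15,"dz":0,"roll":0,"jaw":1},{"dx":3,"dy":30,"dz":0,"roll":0,"jaw":1},{"dx":4,"dy":37,"dz":0,"roll":0,"jaw":1},{"dx":4,"dy":37,"dz":0,"roll":0,"jaw":1},{"dx":4,"dy":37,"dz":0,"roll":0,"jaw":1},{"dx":4,"dy":37,"dz":0,"roll":0,"jaw":1}])

```text
time_s: 26.27
ee_pos: [0.4866, 0.004, 0.1528]
eef_rot: [3.142, 0.0, 3.14]
force: [0.7, -0.6, -1.7]
grip_width: 0.0614
grip_force: 30.0
```

>>> send_rows(rows=[{"dx":4,"dy":37,"dz":0,"roll":0,"jaw":1},{"dx":4,"dy":37,"dz":0,"roll":0,"jaw":1},{"dx":4,"dy":37,"dz":0,"roll":0,"jaw":1},{"dx":4,"dy":37,"dz":0,"roll":0,"jaw":1},{"dx":4,"dy":37,"dz":0,"roll":0,"jaw":1},{"dx":4,"dy":37,"dz":0,"roll":0,"jaw":1},{"dx":0.5,"dy":30,"dz":0,"roll":0,"jaw":1},{"dx":0,"dy":14,"dz":0,"roll":0,"jaw":1},{"dx":0,"dy":0,"dz":0,"roll":0,"jaw":1},{"dx":0,"dy":0,"dz":0,"roll":0,"jaw":1}])

```text
time_s: 27.1
ee_pos: [0.4628, 0.2681, 0.1523]
eef_rot: [-3.141, -0.0, -3.142]
force: [-0.1, -0.9, -1.8]
grip_width: 0.0617
grip_force: 30.0
```

Run:
```python
from w import *
look(.0105,.02); go(462.5,268,30,180)
```

```text
[327  10  32   9 264] [273.3 288.1] [ 8.6 31.1] long 88.0 z 0.0162
[  220    21   202    91 12327] [322.4 263.9] [ 86.4 209.6] long 90.0 z 0.016
[   0   46   35  145 1496] [377.9 -63.8] [ 16.4 151. ] long 173.0 z 0.0158
[186 134  24  17 156] [398.1 129.3] [17.5 26.5] long 90.9 z 0.0124
[332 134  34  13 171] [396.  297.3] [13.  37.1] long 89.6 z 0.0125
[214 136  39  94 559] [445.9 165.2] [ 43.1 107.1] long 176.7 z 0.0124
[ 68 155  65  58 602] [445.4  15.1] [64.5 71.6] long 92.8 z 0.0123
[ 82 178  65  72 690] [482.5  16.6] [71.6 85.1] long 2.4 z 0.0124
at [463.  267.5 152.4] yaw 179.94 -> roll -0.06 then dx 0.5 dy 0.5 dz 122.4
```

>>> send_rows(rows=[{"dx":0,"dy":0.5,"dz":10,"roll":0,"jaw":1},{"dx":0,"dy":0,"dz":25,"roll":0,"jaw":1},{"dx":0,"dy":0,"dz":30,"roll":0,"jaw":1},{"dx":0,"dy":0,"dz":25,"roll":0,"jaw":1},{"dx":0,"dy":0,"dz":20,"roll":0,"jaw":1},{"dx":0,"dy":0,"dz":10,"roll":0,"jaw":1},{"dx":0,"dy":0,"dz":4,"roll":0,"jaw":1},{"dx":0,"dy":0,"dz":2,"roll":0,"jaw":1},{"dx":0,"dy":0,"dz":1,"roll":0,"jaw":1},{"dx":0,"dy":0,"dz":0,"roll":0,"jaw":1},{"dx":0,"dy":0,"dz":0,"roll":0,"jaw":1}])

```text
time_s: 28.07
ee_pos: [0.4635, 0.2691, 0.0264]
eef_rot: [3.141, 0.001, 3.141]
force: [0.3, -0.0, -0.4]
grip_width: 0.0617
grip_force: 30.0
```

>>> send_rows(rows=[{"dx":0,"dy":0,"dz":0.6,"roll":0,"jaw":1},{"dx":0,"dy":0,"dz":0.6,"roll":0,"jaw":1},{"dx":0,"dy":0,"dz":0,"roll":0,"jaw":1},{"dx":0,"dy":0,"dz":0,"roll":0,"jaw":1}])

```text
time_s: 28.4
ee_pos: [0.463, 0.269, 0.0243]
eef_rot: [3.142, 0.0, 3.141]
force: [-0.6, -0.1, -1.0]
grip_width: 0.0616
grip_force: 30.0
```

>>> send_rows(rows=[{"dx":0,"dy":-0.6,"dz":0.4,"roll":0,"jaw":1},{"dx":0,"dy":0,"dz":0.3,"roll":0,"jaw":1},{"dx":0,"dy":0,"dz":0,"roll":0,"jaw":1},{"dx":0,"dy":0,"dz":0,"roll":0,"jaw":1}])

```text
time_s: 28.73
ee_pos: [0.463, 0.2683, 0.0238]
eef_rot: [-3.142, 0.0, 3.141]
force: [-2.1, -1.3, 4.0]
grip_width: 0.0614
grip_force: 30.0
```

>>> send_rows(rows=[{"dx":0,"dy":0,"dz":0,"roll":0,"jaw":-1},{"dx":0,"dy":0,"dz":0,"roll":0,"jaw":-1},{"dx":0,"dy":0,"dz":0,"roll":0,"jaw":-1},{"dx":0,"dy":0,"dz":0,"roll":0,"jaw":-1},{"dx":0,"dy":0,"dz":0,"roll":0,"jaw":-1},{"dx":0,"dy":0,"dz":-10,"roll":0,"jaw":-1},{"dx":0,"dy":0,"dz":-25,"roll":0,"jaw":-1},{"dx":0,"dy":0,"dz":-40,"roll":0,"jaw":-1},{"dx":0,"dy":0,"dz":-40,"roll":0,"jaw":-1},{"dx":0,"dy":0,"dz":-40,"roll":0,"jaw":-1},{"dx":0,"dy":0,"dz":-35,"roll":0,"jaw":-1},{"dx":0,"dy":0,"dz":0,"roll":0,"jaw":-1}])

```text
time_s: 29.73
ee_pos: [0.4648, 0.2693, 0.2216]
eef_rot: [3.137, 0.01, 3.141]
force: [0.6, 0.4, 0.9]
grip_width: 0.0937
grip_force: 0.0
```

>>> send_rows(rows=[{"dx":0,"dy":0,"dz":0,"roll":0,"jaw":-1},{"dx":0,"dy":0,"dz":0,"roll":0,"jaw":-1}])

```text
time_s: 29.9
ee_pos: [0.4626, 0.2682, 0.2132]
eef_rot: [-3.141, -0.0, 3.141]
force: [0.7, -0.5, -0.7]
grip_width: 0.0939
grip_force: 0.0
```

Run:
```python
from w import *
look(.03,.042,'w5.png');print('stack'); look(.06,.07); print('rim'); look(.0105,.02);go(506,-352,150,92)
```

```text
[  0   0  80  16 415] [249.3 -54.8] [ 7.  94.3] long 97.7 z 0.0353
[ 225    0  120   90 6271] [289.8 226.4] [ 92.7 133.9] long 90.0 z 0.0377
[289  36  37   8 295] [282.7 250.6] [ 8.2 41.8] long 89.9 z 0.0363
[ 299  149   47   84 3798] [462.4 267.6] [ 60.1 111.5] long 0.1 z 0.0354
stack
[266  35  37  12 200] [292.4 226.8] [10.6 39. ] long 91.3 z 0.0628
[ 203  151   37  100 2958] [469.3 145.7] [ 40.7 123.6] long 176.9 z 0.0647
rim
[ 64   0  29  17 177] [245.1 -24.9] [11.5 38.7] long 115.9 z 0.0154
[ 326    3   81   27 1492] [250.3 320.8] [29.3 96.7] long 91.2 z 0.0158
[326  36  20   8 156] [275.9 284.2] [ 8.4 23.2] long 91.1 z 0.0158
[ 238   44  167   73 8314] [323.1 264.2] [ 84.6 209.3] long 90.2 z 0.016
[ 57  65  24 110 917] [372.2 -62.3] [ 17.1 137.4] long 172.0 z 0.0159
[219 137  45  89 474] [451.6 157. ] [ 58.8 119.7] long 176.9 z 0.0124
[ 287  136   72  105 1161] [462.8 267.7] [ 95.9 146.3] long 179.7 z 0.0124
[108 154  65  79 500] [469.2  16.2] [ 71.2 112.4] long 3.3 z 0.0124
[110 162  54  73 406] [473.7   8.2] [ 56.6 103.9] long 4.1 z 0.0124
at [462.5 268.2 212.3] yaw 179.95 -> roll 87.95 then dx -621.3 dy 21.8 dz 62.3
```

View pics/w5.png

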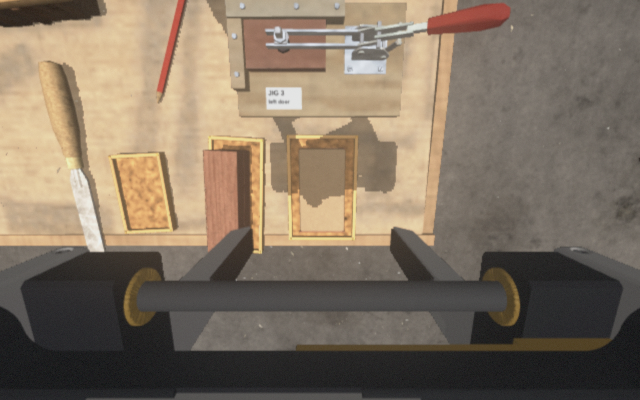

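The sanding block is centred in the broad tray at (322,190): (462.4,267.6), against a tray centre of (462.8,267.7). The stack is still in place. Now the tape.

>>> send_rows(rows=[{"dx":0,"dy":0,"dz":0,"roll":5,"jaw":-1},{"dx":0,"dy":0,"dz":5,"roll":7,"jaw":-1},{"dx":0,"dy":0,"dz":5,"roll":7,"jaw":-1},{"dx":0,"dy":0,"dz":5,"roll":7,"jaw":-1},{"dx":0,"dy":0,"dz":5,"roll":7,"jaw":-1},{"dx":0,"dy":0,"dz":5,"roll":7,"jaw":-1},{"dx":0,"dy":0,"dz":5,"roll":7,"jaw":-1},{"dx":0,"dy":0,"dz":5,"roll":7,"jaw":-1},{"dx":0,"dy":0,"dz":5,"roll":7,"jaw":-1},{"dx":0,"dy":0,"dz":5,"roll":7,"jaw":-1},{"dx":0,"dy":0,"dz":0,"roll":7,"jaw":-1},{"dx":0,"dy":0,"dz":0,"roll":7,"jaw":-1}])

```text
time_s: 31.05
ee_pos: [0.4625, 0.2681, 0.1672]
eef_rot: [-3.139, 0.001, 1.704]
force: [-0.4, 0.1, 0.3]
grip_width: 0.0939
grip_force: 0.0
```

>>> send_rows(rows=[{"dx":0,"dy":0,"dz":0,"roll":6,"jaw":-1},{"dx":-20,"dy":1,"dz":0,"roll":0,"jaw":-1},{"dx":-38,"dy":1.4,"dz":0,"roll":0,"jaw":-1},{"dx":-38,"dy":1.4,"dz":0,"roll":0,"jaw":-1},{"dx":-38,"dy":1.4,"dz":0,"roll":0,"jaw":-1},{"dx":-38,"dy":1.4,"dz":0,"roll":0,"jaw":-1},{"dx":-38,"dy":1.4,"dz":0,"roll":0,"jaw":-1},{"dx":-38,"dy":1.4,"dz":0,"roll":0,"jaw":-1},{"dx":-38,"dy":1.4,"dz":0,"roll":0,"jaw":-1},{"dx":-38,"dy":1.4,"dz":0,"roll":0,"jaw":-1},{"dx":-38,"dy":1.4,"dz":0,"roll":0,"jaw":-1},{"dx":-38,"dy":1.4,"dz":0,"roll":0,"jaw":-1}])

```text
time_s: 32.05
ee_pos: [0.491, -0.1327, 0.1678]
eef_rot: [-3.14, -0.001, 1.605]
force: [-0.5, 0.6, -0.0]
grip_width: 0.0939
grip_force: 0.0
```

>>> send_rows(rows=[{"dx":-38,"dy":1.4,"dz":0,"roll":0,"jaw":-1},{"dx":-38,"dy":1.4,"dz":0,"roll":0,"jaw":-1},{"dx":-38,"dy":1.4,"dz":0,"roll":0,"jaw":-1},{"dx":-38,"dy":1.4,"dz":0,"roll":0,"jaw":-1},{"dx":-38,"dy":1.4,"dz":0,"roll":0,"jaw":-1},{"dx":-30,"dy":0,"dz":0,"roll":0,"jaw":-1},{"dx":0,"dy":0,"dz":0,"roll":0,"jaw":-1},{"dx":0,"dy":0,"dz":0,"roll":0,"jaw":-1},{"dx":0,"dy":0,"dz":0,"roll":0,"jaw":-1}])

```text
time_s: 32.8
ee_pos: [0.5059, -0.3498, 0.1676]
eef_rot: [-3.14, -0.001, 1.605]
force: [0.3, -0.1, -0.3]
grip_width: 0.0943
grip_force: 0.0
```

Run:
```python
from w import *
look(.03,.07,'w6.png');print('top'); look(.055,.07);print('low'); look(.003,.015);go(506,-352,20,92)
```

```text
[  38    0   46   84 2189] [ 250.4 -199.1] [19.7 74.1] long 96.1 z 0.0547
[ 306  173   33   59 1845] [ 506.6 -353. ] [34.1 66. ] long 91.8 z 0.0593
[   0  214   27   57 1111] [ 142.9 -411.3] [19.8 63.8] long 96.5 z 0.0419
[234 312  44  26 955] [ 427.5 -501.6] [36.1 53.4] long 5.0 z 0.0519
top
[ 39   0  31  80 857] [ 249. -201.] [13.1 67.8] long 96.1 z 0.0567
[ 306  179   32   46 1436] [ 506.4 -348.2] [33.8 49.7] long 92.0 z 0.0598
[246 313  11  25 192] [ 427.3 -501.3] [11.9 33.5] long 88.7 z 0.0562
low
[  81  113   52  139 3700] [ 242.1 -348. ] [ 30.1 172.9] long 92.8 z 0.0101
[ 19 208  29  49 459] [ 141.3 -411.1] [20.9 66.2] long 97.2 z 0.0089
[302 312  27   7 175] [ 503.7 -517.2] [ 9.4 36.2] long 170.1 z 0.0111
at [ 506.3 -349.4  168.6] yaw 92.02 -> roll 0.02 then dx -2.6 dy -0.4 dz 148.6
```

View pics/w6.png

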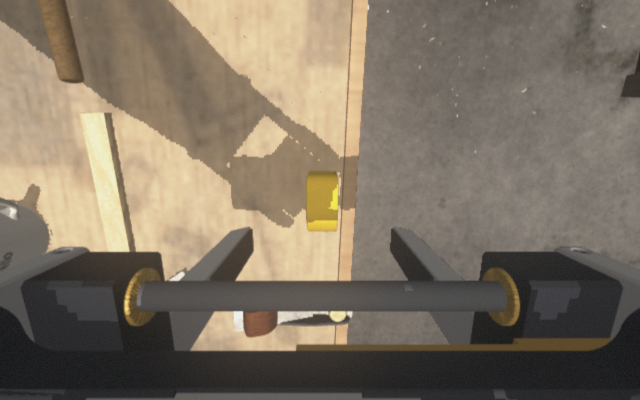

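The tape body is at (322,201), body centre (506.5,-353). The earlier low-height strip puts the hook at the -y end, so its mid is about 6 mm further along -y.

>>> send_rows(rows=[{"dx":-3.5,"dy":0.2,"dz":15,"roll":0,"jaw":-1},{"dx":0,"dy":0,"dz":25,"roll":0,"jaw":-1},{"dx":0,"dy":0,"dz":30,"roll":0,"jaw":-1},{"dx":0,"dy":0,"dz":30,"roll":0,"jaw":-1},{"dx":0,"dy":0,"dz":26,"roll":0,"jaw":-1},{"dx":0,"dy":0,"dz":14,"roll":0,"jaw":-1},{"dx":0,"dy":0,"dz":6,"roll":0,"jaw":-1},{"dx":0,"dy":0,"dz":0,"roll":0,"jaw":-1},{"dx":0,"dy":0,"dz":0,"roll":0,"jaw":1},{"dx":0,"dy":0,"dz":0,"roll":0,"jaw":1},{"dx":0,"dy":0,"dz":0,"roll":0,"jaw":1},{"dx":0,"dy":0,"dz":0,"roll":0,"jaw":1}])

```text
time_s: 33.95
ee_pos: [0.5067, -0.3543, 0.0236]
eef_rot: [3.14, 0.001, 1.605]
force: [0.5, 0.2, -0.4]
grip_width: 0.0704
grip_force: 0.0
```

>>> send_rows(rows=[{"dx":0,"dy":0,"dz":0,"roll":0,"jaw":1},{"dx":0,"dy":0,"dz":0,"roll":0,"jaw":1},{"dx":0,"dy":0,"dz":0,"roll":0,"jaw":1},{"dx":0,"dy":0,"dz":0,"roll":0,"jaw":1},{"dx":0,"dy":0,"dz":0,"roll":0,"jaw":1},{"dx":0,"dy":0,"dz":0,"roll":0,"jaw":1},{"dx":0,"dy":0,"dz":0,"roll":0,"jaw":1},{"dx":0,"dy":0,"dz":0,"roll":0,"jaw":1},{"dx":0,"dy":0,"dz":0,"roll":0,"jaw":1}], force=30)

```text
time_s: 34.7
ee_pos: [0.5064, -0.354, 0.0225]
eef_rot: [-3.142, -0.0, 1.605]
force: [-0.2, -0.5, 0.1]
grip_width: 0.0336
grip_force: 29.9
```

>>> send_rows(rows=[{"dx":0,"dy":0,"dz":-8,"roll":0,"jaw":1},{"dx":0,"dy":0,"dz":-25,"roll":0,"jaw":1},{"dx":0,"dy":0,"dz":-35,"roll":0,"jaw":1},{"dx":0,"dy":0,"dz":-35,"roll":0,"jaw":1},{"dx":0,"dy":0,"dz":-25,"roll":-4,"jaw":1},{"dx":0,"dy":0,"dz":-7,"roll":-7,"jaw":1},{"dx":0,"dy":0,"dz":0,"roll":-7,"jaw":1},{"dx":0,"dy":0,"dz":0,"roll":-7,"jaw":1},{"dx":0,"dy":0,"dz":0,"roll":-7,"jaw":1},{"dx":0,"dy":0,"dz":0,"roll":-7,"jaw":1},{"dx":0,"dy":0,"dz":0,"roll":-7,"jaw":1},{"dx":0,"dy":0,"dz":0,"roll":-7,"jaw":1}])

```text
time_s: 35.7
ee_pos: [0.5062, -0.3538, 0.1578]
eef_rot: [3.142, -0.0, 2.536]
force: [0.1, 1.1, -2.8]
grip_width: 0.0339
grip_force: 29.9
```

>>> send_rows(rows=[{"dx":0,"dy":0,"dz":0,"roll":-7,"jaw":1},{"dx":0,"dy":0,"dz":0,"roll":-7,"jaw":1},{"dx":0,"dy":0,"dz":0,"roll":-7,"jaw":1},{"dx":0,"dy":0,"dz":0,"roll":-7,"jaw":1},{"dx":0,"dy":0,"dz":0,"roll":-7,"jaw":1},{"dx":0,"dy":0,"dz":0,"roll":-3,"jaw":1},{"dx":0,"dy":0,"dz":0,"roll":0,"jaw":1},{"dx":0,"dy":0,"dz":0,"roll":0,"jaw":1}])

```text
time_s: 36.37
ee_pos: [0.5063, -0.3539, 0.1577]
eef_rot: [3.141, -0.0, -3.092]
force: [-0.2, 0.4, -2.4]
grip_width: 0.0341
grip_force: 29.9
```

Run:
```python
from w import *
go(464.2,15.7,60,182.9)
```

```text
at [ 506.3 -353.9  157.7] yaw -177.17 -> roll -0.07 then dx 23.3 dy 371.3 dz 97.7
```

>>> send_rows(rows=[{"dx":0,"dy":15,"dz":0,"roll":0,"jaw":1},{"dx":2,"dy":30,"dz":0,"roll":0,"jaw":1},{"dx":2.5,"dy":37,"dz":0,"roll":0,"jaw":1},{"dx":2.5,"dy":37,"dz":0,"roll":0,"jaw":1},{"dx":2.5,"dy":37,"dz":0,"roll":0,"jaw":1},{"dx":2.5,"dy":37,"dz":0,"roll":0,"jaw":1},{"dx":2.5,"dy":37,"dz":0,"roll":0,"jaw":1},{"dx":2.5,"dy":37,"dz":0,"roll":0,"jaw":1},{"dx":2.5,"dy":37,"dz":0,"roll":0,"jaw":1},{"dx":2.5,"dy":37,"dz":0,"roll":0,"jaw":1},{"dx":1.3,"dy":25,"dz":0,"roll":0,"jaw":1},{"dx":0,"dy":5.3,"dz":0,"roll":0,"jaw":1}])

```text
time_s: 37.37
ee_pos: [0.4633, 0.0187, 0.158]
eef_rot: [3.141, 0.0, -3.09]
force: [0.2, -0.7, -3.4]
grip_width: 0.0337
grip_force: 29.9
```

>>> send_rows(rows=[{"dx":0,"dy":0,"dz":0,"roll":0,"jaw":1},{"dx":0,"dy":0,"dz":0,"roll":0,"jaw":1}])

```text
time_s: 37.53
ee_pos: [0.4641, 0.0153, 0.1577]
eef_rot: [-3.141, 0.0, -3.091]
force: [0.8, -0.7, -2.7]
grip_width: 0.0339
grip_force: 29.9
```

Run:
```python
from w import *
c=cam('scene');cv2.imwrite('pics/s1.png',cv2.resize(c['frame'][120:300,160:460,::-1],None,fx=2.6,fy=2.6,interpolation=2))
W=cloud(c);z=W[...,2]
hsv=cv2.cvtColor(c['frame'],cv2.COLOR_RGB2HSV)
look(.0105,.02);go(464.2,15.7,28,182.9)
```

```text
[469   0   9  37 157] [268.3 160.1] [ 2.1 35.6] long 0.6 z 0.0147
[602   0  38  20 381] [255. 309.] [18.9 42. ] long 99.8 z 0.0159
[598  27  27   9 167] [274.3 302.3] [ 8.7 25.1] long 86.9 z 0.0183
[ 457   43  183   84 9933] [325.  260.8] [ 81.3 203.8] long 89.9 z 0.0161
[242 129  19  56 530] [419.9 -71.2] [18.6 64.3] long 173.7 z 0.0162
[407 138  71  46 505] [417.6 150.9] [52.4 74.8] long 86.8 z 0.0124
[ 482  142  106  123 1131] [462.9 267.2] [ 96.7 148. ] long 179.7 z 0.0124
[293 155  34  36 270] [435.4  -1.6] [38.3 41.1] long 2.8 z 0.0124
[329 155  25  42 255] [437.2  35.1] [28.  48.3] long 2.7 z 0.0124
[499 159  24  92 487] [462.6 237.8] [  3.8 110.8] long 0.4 z 0.0154
[394 185  16  67 277] [485.8 112. ] [ 5.4 84.3] long 176.8 z 0.0123
at [464.1  14.7 157.6] yaw -177.15 -> roll -0.05 then dx -0.1 dy 1.0 dz 129.6
```

View pics/s1.png

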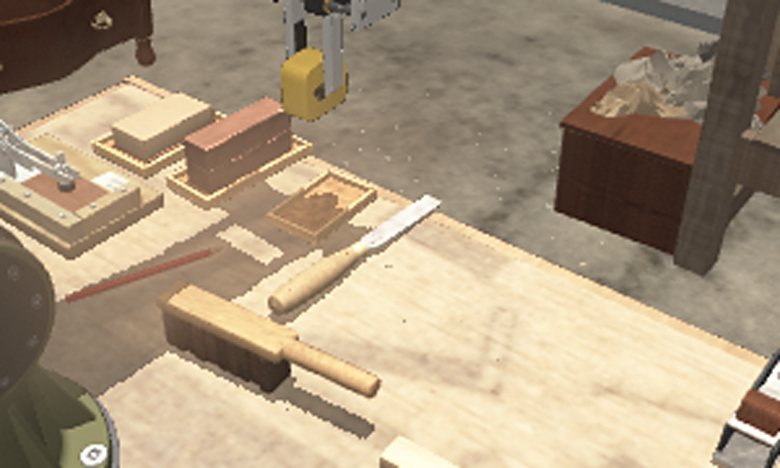

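The scene crop shows the tape held upright at (314,85) over the short tray (322,205). The stack is square and the chisel is untouched. The hook isn't visible, which fits with it pointing away from the camera.

>>> send_rows(rows=[{"dx":0,"dy":0.6,"dz":10,"roll":0,"jaw":1},{"dx":0,"dy":0,"dz":25,"roll":0,"jaw":1},{"dx":0,"dy":0,"dz":30,"roll":0,"jaw":1},{"dx":0,"dy":0,"dz":25,"roll":0,"jaw":1},{"dx":0,"dy":0,"dz":20,"roll":0,"jaw":1},{"dx":0,"dy":0,"dz":10,"roll":0,"jaw":1},{"dx":0,"dy":0,"dz":4,"roll":0,"jaw":1},{"dx":0,"dy":0,"dz":2,"roll":0,"jaw":1},{"dx":0,"dy":0,"dz":1,"roll":0,"jaw":1},{"dx":0,"dy":0,"dz":0,"roll":0,"jaw":1},{"dx":0,"dy":0,"dz":0,"roll":0,"jaw":1}])

```text
time_s: 38.55
ee_pos: [0.4645, 0.0161, 0.0314]
eef_rot: [-3.141, 0.002, -3.09]
force: [0.5, -0.3, -3.0]
grip_width: 0.0337
grip_force: 29.9
```

>>> send_rows(rows=[{"dx":0,"dy":0,"dz":0.6,"roll":0,"jaw":1},{"dx":0,"dy":0,"dz":0.6,"roll":0,"jaw":1},{"dx":0,"dy":0,"dz":0.5,"roll":0,"jaw":1},{"dx":0,"dy":0,"dz":0,"roll":0,"jaw":1},{"dx":0,"dy":0,"dz":0,"roll":0,"jaw":1}])

```text
time_s: 38.97
ee_pos: [0.464, 0.0162, 0.0289]
eef_rot: [3.142, 0.0, -3.09]
force: [-1.0, -0.5, -2.3]
grip_width: 0.034
grip_force: 29.9
```

>>> send_rows(rows=[{"dx":0,"dy":0,"dz":0.4,"roll":0,"jaw":1},{"dx":0,"dy":0,"dz":0.4,"roll":0,"jaw":1},{"dx":0,"dy":0,"dz":0,"roll":0,"jaw":1},{"dx":0,"dy":0,"dz":0,"roll":0,"jaw":1}])

```text
time_s: 39.3
ee_pos: [0.4641, 0.0162, 0.0286]
eef_rot: [-3.142, 0.0, -3.09]
force: [-4.5, -0.7, 8.9]
grip_width: 0.0339
grip_force: 30.0
```

>>> send_rows(rows=[{"dx":0,"dy":0,"dz":0,"roll":0,"jaw":-1},{"dx":0,"dy":0,"dz":0,"roll":0,"jaw":-1},{"dx":0,"dy":0,"dz":0,"roll":0,"jaw":-1},{"dx":0,"dy":0,"dz":0,"roll":0,"jaw":-1},{"dx":0,"dy":0,"dz":0,"roll":0,"jaw":-1},{"dx":0,"dy":0,"dz":0,"roll":0,"jaw":-1},{"dx":0,"dy":0,"dz":-10,"roll":0,"jaw":-1},{"dx":0,"dy":0,"dz":-25,"roll":0,"jaw":-1},{"dx":0,"dy":0,"dz":-40,"roll":0,"jaw":-1},{"dx":0,"dy":0,"dz":-40,"roll":0,"jaw":-1},{"dx":0,"dy":0,"dz":-40,"roll":0,"jaw":-1},{"dx":0,"dy":0,"dz":-35,"roll":0,"jaw":-1}])

```text
time_s: 40.3
ee_pos: [0.4637, 0.0162, 0.2216]
eef_rot: [-3.141, 0.002, -3.09]
force: [0.9, -0.4, 0.2]
grip_width: 0.0941
grip_force: 0.0
```

>>> send_rows(rows=[{"dx":0,"dy":0,"dz":0,"roll":0,"jaw":-1},{"dx":0,"dy":0,"dz":0,"roll":0,"jaw":-1},{"dx":0,"dy":0,"dz":0,"roll":0,"jaw":-1},{"dx":0,"dy":0,"dz":0,"roll":0,"jaw":-1}])

```text
time_s: 40.63
ee_pos: [0.4633, 0.0162, 0.2168]
eef_rot: [3.141, -0.002, -3.09]
force: [0.3, 0.2, -0.2]
grip_width: 0.0939
grip_force: 0.0
```

Run:
```python
from w import *
print('tape');look(.03,.08,'w7.png');print('rim');look(.0105,.02)
c=cam('scene');cv2.imwrite('pics/s2.png',cv2.resize(c['frame'][120:320,180:500,::-1],None,fx=2.5,fy=2.5,interpolation=2))
```

```text
tape
[105   0  66   5 213] [ 258.3 -197.1] [ 2.4 70.6] long 95.3 z 0.0482
[ 186    0  125   12 1051] [251.4 -75.5] [  6.4 134.2] long 95.6 z 0.0454
[ 444    7  196   91 9371] [288.3 255. ] [ 95.1 192.3] long 90.2 z 0.0393
[ 400  154   54   96 3386] [465.4 145.6] [ 41.1 115.3] long 177.4 z 0.0645
[ 480  158   62   84 3775] [462.6 267.1] [ 60.6 112.3] long 0.1 z 0.0353
[ 307  167   29   52 1433] [462.1  15.1] [35.3 65.6] long 2.6 z 0.0653
rim
[ 550   19   70   27 1188] [251.1 327.4] [30. 85.] long 89.5 z 0.0159
[ 435   63  172   68 7507] [326.4 264.3] [ 78.7 210.4] long 90.0 z 0.0161
[253 117  18  57 424] [406.7 -69.9] [20.  75.6] long 173.6 z 0.0163
[388 140  43  65 350] [435.6 134.4] [43.7 90. ] long 176.4 z 0.0123
[471 143  75  32 374] [410.1 267.4] [42.2 95.9] long 89.8 z 0.0123
[297 154  39  19 165] [427.    5.7] [24.6 52.3] long 93.0 z 0.0127
[473 157  17  76 291] [460.5 237.6] [  3.8 107.5] long 178.8 z 0.0155
[343 165   5  63 217] [472.   48.4] [ 5.1 89.3] long 2.6 z 0.0124
[297 174  49  58 344] [482.9  15.8] [68.8 83.1] long 3.2 z 0.0125
[458 176  66  73 486] [485.3 267.1] [ 96.3 103.1] long 179.8 z 0.0125
[381 206  10  48 189] [518.  110.8] [12.3 71.3] long 4.9 z 0.0124
```

View pics/w7.png

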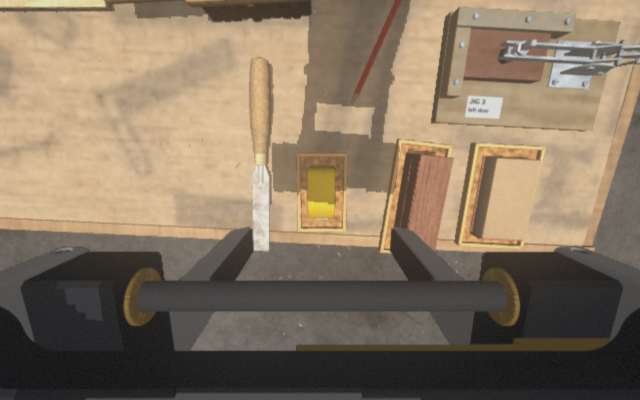

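View pics/s2.png

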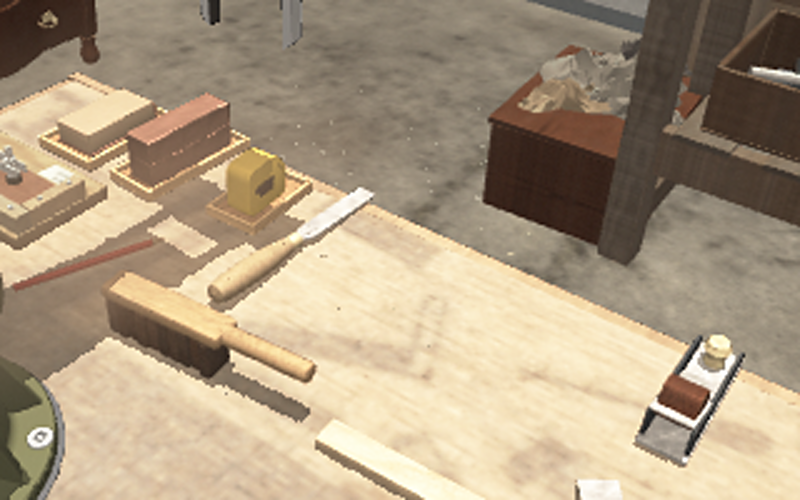

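Everything is in its tray: the tape upright in the short tray at (322,192) in the wrist view, the stack and sanding block as placed. The chisel and plane haven't moved.

```bash
python3 -c "
from station import *
print(hand_in())"
```

```text
the job is handed in; nothing more can be done
None
```

The job is handed in at about 41 s: both offcuts are stacked squarely in the long tray, the sanding block lies flat in the broad tray, the tape measure stands upright in the short tray, and the plane and chisel were left alone; no verdict came back.

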